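# Take the hung gauge plate out from behind the sliding guard

### The arm

A 7-joint arm with a two-finger parallel gripper is mounted at the origin on a cart in front of the work surface, level with it; the furniture and walls round the work are solid. World frame = base frame: x ahead of the robot, y to its left, z up, the work surface at z = 0. Lengths are in m, angles in rad, forces in N, time in s.
With the tool pointing down it reaches from about 0.425 to 0.875 m from the base axis. Payload 4.7 kg.
Tool frame: the origin (TCP) lies where the fingers leave the gripper's body, on its centre line; the fingertips stand 70 mm ahead of it and the grasp point (between the pads) lies 51 mm ahead of it; z points along the fingers, y is the line along which they close (so a half turn about z gives the same grasp; the last joint's range is limited). The gripper opens to 87 mm and grips with 3 to 60 N. Pads are 19 mm wide; open, the fingers measure 117 mm over their backs; the gripper's body (75 mm by 190 mm) begins 51 mm behind the grasp point.
Start: joints at [-1.195, 0.321, -0.07, 1.45, 0.023, 1.371, -0.057], TCP at [0.23, 0.608, 0.292] pointing down, gripper open.
Joint ranges: [-2.86, 2.86], [-0.3, 2.09], [-1.38, 1.24], [0.06, 2.45], [-1.56, 4.7], [0.09, 2.05], [-2.69, 2.69]. Speed limits (rad/s): [2.57, 2.57, 3.14, 3.14, 3.14, 3.14, 3.14].

### API

Orientations are given as a rotation vector (axis times angle).
In Python, from bench import ctrl gives the robot as it stands.
- The arm moves only by the tool play_rows, never from a script. Its argument "increments" is a list that holds one entry, the list of rows, each a list of 7 numbers: the shift along the tool's x, y, z as a fraction of full scale, then the turn, a rotation vector about the tool's x, y, z as a fraction of full scale, then the gripper command: -1 is shut, 1 is fully open, values between are in proportion. A call has 1 to 8 rows; each row is the pose to reach, as a shift and turn from the pose commanded when the call began, along the tool's axes at that moment; what a row does not reach only later rows make up. Full scale, the value 1, is 0.1 m for a shift and 90 degrees for a turn. A row lasts 1/10 s, in which the tool goes at most 50 mm and 8.59 degrees, less where a joint would pass 70% of its speed; a pose out of reach is approached as far as the arm can. A call with a number of a shift or a turn outside -1 to 1 is refused whole. A call with a gripper value outside its range is refused whole. The fingers move at their own pace and stop on an object; "squeeze" is the grip in N (left out, the last holds). Time passes only in rows, so rows that repeat a pose let the fingers close. It gives the time, the measured TCP pose, the force, the opening and the grip force at its end, in the units of the state.
- ctrl.get_state(): the state, without advancing time (a new reading comes with each control period).
- ctrl.get_image(name): name is "scene" or "top" or "wrist"; returns the picture (384x512x3 uint8, red, green, blue); there is no depth.
- ctrl.get_calibration(name): a dict with "vertical_fov" (degrees; the focal length in pixels is half the picture's height over the tangent of half this angle, whatever the lens; pixels are square), "cx", "cy" (the principal point, pixels), "R" (3x3) and "t" (3): a world point X has camera coordinates R X + t; the wrist camera has in their place "T_tool_cam" (4x4, takes a point from camera to tool coordinates, whose origin is the TCP and whose axes are the flange's). Camera axes: x right, y down, z forward; pixel columns grow to the right and rows downward; lengths in m; the calibration is good to about 2 mm. A picture is of the moment at which its call begins: read the wrist's pose just before it. get_calibration takes no time and is no camera call.
- ctrl.close_job(): hands the job in; it is judged then, once.
The state is a dict: "time": time; "joint_positions": joint angles; "qd": joint speeds; "joint_torque": joint torques, N m; "position": TCP position; "tool_rot": TCP orientation; "ft_force": force on the tool from outside, world axes, zero at the start; "torque": the same for the moment, N m; "grip_width": opening from 0.0 (shut) to 1.0 (fully open); "grip_force": force on a finger pad.
Only numpy, scipy, OpenCV 4.12 (cv2) and the standard library are available. Lean on these libraries where they do the work, as an engineer would, in place of code of your own. Each camera call takes 0.05 s, during which the arm holds its last target. There are 200 camera calls.

### The job

Slide the clear guard up its sloping track until it is wide open, unhook the keyhole-hung gauge plate inside from its screw and lay it flat, wooden grip upward, on the middle of the dark foam slab. Then slide the guard fully shut again and let go. Leave the round die on the slab where it is.

Things in the scene. Friction and masses are not known exactly. Their poses are not given: they have to be found in the camera images.
- guard_box: Grey sheet-metal box, 220 deep x 220 wide x 200 mm high, fixed at the right. Origin: centre of underside; x to its rear, y left, z up. Inside, a board slopes 35 deg from level, rising rearward; its lower end is at x -85, z 30 mm. u = distance up the slope from there, n = outward from the board. Opening 190 mm wide; sill (top at u 10) and tracks reach n 66 mm; tracks run up past the box to z 300.
- guard (a joint): Clear guard in an aluminium frame, 200 (up the slope) x 188 mm, n = 54 to 62 mm, sliding straight up the slope. In metres: 0 = fully shut (lower edge at u 8 mm), 0.175 = fully open. Stays where it is left; takes about 7 N up, 4 N down, plus drag with speed. May start up to 0.03 ajar.
- guard_handle (a point): Middle of the guard's handle: level dark round bar, 12 mm thick, 90 mm long along y, on two end posts, 37 mm out from the pane's face, near the guard's lower edge (u 50, n 97 mm when shut). Moves with the guard. Frame: x up the slope (sliding direction), y left along the bar, z outward, square to the guard.
- gauge_plate: Loose steel plate 120 x 90 x 8 mm, 0.25 kg, hung flat against the board. Origin: centre of underside; x along its length (up the slope when hung), y across, z out of the face with the grip. Keyhole: slot 9 mm wide, upper end x +47, opening below into a 22 mm hole centred at x +26. Hung, the screw is at x +44: move the plate 18 mm up the slope, then draw it off outward 20 mm or more.
- plate_grip (a point): Point in the plate's wooden grip block, at plate frame x -22, y 0, z 30 mm (22 mm above the plate's face). The block is 56 mm long (plate x), 26 mm wide (plate y) and stands 32 mm out of the face (plate z 8 to 40 mm). Frame as the plate's.
- screw (a point): Foot of the fixed screw on the sloping board (u 132 mm). Shank 6 mm thick, square to the board; head 13 mm across and 4 mm thick, its underside at n 11.5 and its top at n 15.5 mm. Frame as the box's.
- eva_slab: Plain dark foam slab 124 x 262 mm, 26 mm thick, fixed flat left of the box, in front of the red die press. Origin: centre of its underside; x along its 124 mm side (away from the robot), y along its 262 mm side (left), z up. Mind the press between slab and box: its red bed, top 143 mm above the table, begins about 620 mm ahead of the robot.
- round_die: Round steel cutting die, 40 mm across, 35 mm high, standing loose on the left end of the slab; leave it. Origin: centre of its underside.

How it is judged:
On the way, in this order (a step that is already met when the one before it is completed fails the run):
1. the guard is wide open (value of joint guard above 0.15 m), for 0.2 s.
2. the plate is off its screw and clear of it (distance between gauge_plate and screw above 0.12 m), for 0.2 s.
At the end, for the whole second after the job is handed in: The guard is shut to within 6 mm; the gauge plate lies flat and still on the foam slab, grip upward, its centre within 40 mm of the slab's centre along the slab's short side and within 50 mm along its long side (x of gauge_plate in the frame of eva_slab between -0.04 and 0.04 m and y of gauge_plate in the frame of eva_slab between -0.05 and 0.05 m and z of gauge_plate in the frame of eva_slab between 0.022 and 0.031 m and angle between gauge_plate's own z axis and vertical below 0.08 rad and value of joint guard below 0.006 m and linear speed of gauge_plate below 0.02 m/s); the robot touches nothing.
It fails at once if the round die is moved more than 30 mm (distance of round_die from where it was at the start of the episode above 0.03 m).
It also fails if it takes over 67 s, if anything falls off the work surface, if the arm or the gripper's body presses on something with over 40 N, if the wrist force passes 120 N, or if a joint passes its speed limit or range.

## Working session

There is one attempt and no reset: what is moved stays moved. The work goes in short steps, Python scripts to look and compute and a tool call to move; the robot and the scene stay as the last step left them, time stands still between calls to the robot, and variables do not carry over. Pictures are saved under pics/ and viewed, at most 12 in all, crops included, and the job is handed in when it is done.

Besides the shell and the picture viewer there is one more tool, called after "Request:" in YAML: its name, and indented under it one key for each argument. play_rows: Moves the arm, as the interface text tells. Shift numbers are shares of 0.1 m and turn numbers shares of 90 degrees, none past 1 either way. Its arguments: {"type":"object","properties":{"increments":{"type":"array"},"squeeze":{"type":"number"}},"required":["increments"]}

```bash
mkdir -p pics; cat > h.py <<'E'
import numpy as np, cv2
from bench import ctrl
from scipy.spatial.transform import Rotation as Ro
def cal(n):
    c=ctrl.get_calibration(n); f=192/np.tan(np.radians(c["vertical_fov"])/2); return c,f
E
python3 - <<'E'
from h import *
s=ctrl.get_state(); print(s)
for n in("scene","top"):
    im=ctrl.get_image(n); cv2.imwrite(f"pics/{n}0.png",cv2.resize(im[:,:,::-1],(800,600),interpolation=cv2.INTER_CUBIC)); np.save(n+"0.npy",im); print(n,ctrl.get_calibration(n))
print(ctrl.get_calibration("wrist"))
E
```

```text
{'time': 0.0, 'joint_positions': array([-1.19488652,  0.32182573, -0.07011341,  1.45166455,  0.02262002,
        1.37078327, -0.05688392]), 'qd': array([-0.00115294,  0.00097473, -0.00025714,  0.0008935 ,  0.00234862,
        0.00018445,  0.00036524]), 'joint_torque': array([ 7.52836459e-04, -4.91284919e+01, -4.03404990e-01, -3.12520444e+01,
       -6.40633819e-02,  4.37606417e-02,  1.79922299e-04]), 'position': array([0.22996204, 0.60751991, 0.29116508]), 'tool_rot': array([-5.65072367e-01, -3.09011616e+00,  2.95081312e-03]), 'ft_force': array([0.19427167, 0.20915506, 0.45990387]), 'torque': array([-0.04651825,  0.02147592, -0.00496318]), 'grip_force': 0.0, 'grip_width': 0.9979254764623173}
scene {'vertical_fov': 43.85532387690687, 'cx': 248.030927433292, 'cy': 192.03598710061215, 'R': array([[ 0.66955239, -0.74234425, -0.02499231],
       [-0.44784713, -0.37663187, -0.81091392],
       [ 0.59256439,  0.55414208, -0.58463151]]), 't': array([-0.25749146,  0.41195723,  0.61889742])}
top {'vertical_fov': 54.65305826860208, 'cx': 260.29023466007106, 'cy': 185.68118074752755, 'R': array([[-0.00663461, -0.99996412,  0.00526645],
       [-0.99817508,  0.00630644, -0.06005614],
       [ 0.06002077, -0.00565529, -0.99818111]]), 't': array([0.2080974 , 0.58646121, 0.93003042])}
{'vertical_fov': 60.69277335386329, 'cx': 252.629572957012, 'cy': 193.35048367280172, 'T_tool_cam': array([[ 4.13802638e-05, -9.54701080e-01, -2.97566541e-01,
         8.13151009e-02],
       [ 9.99999807e-01,  2.23805062e-04, -5.78985386e-04,
        -2.03087326e-03],
       [ 6.19354872e-04, -2.97566460e-01,  9.54700905e-01,
        -9.20957512e-02],
       [ 0.00000000e+00,  0.00000000e+00,  0.00000000e+00,
         1.00000000e+00]])}
```

View pics/scene0.png

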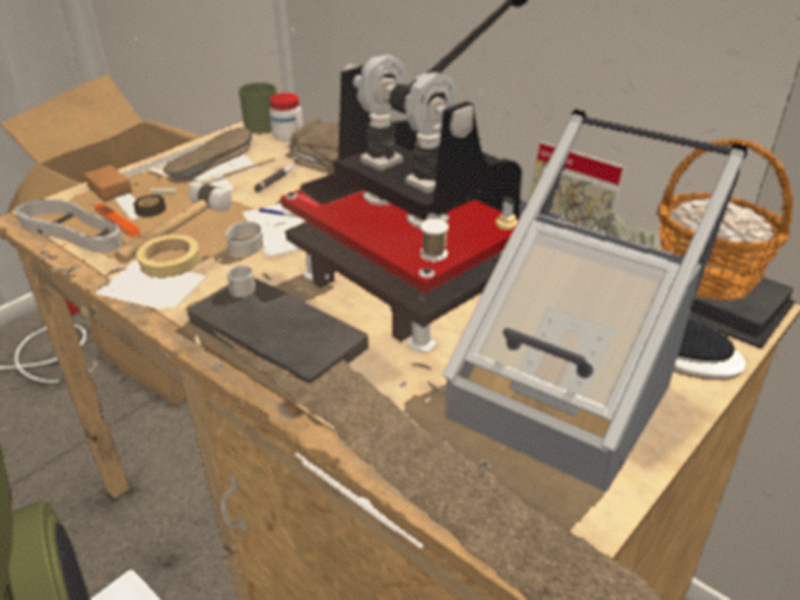

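View pics/top0.png

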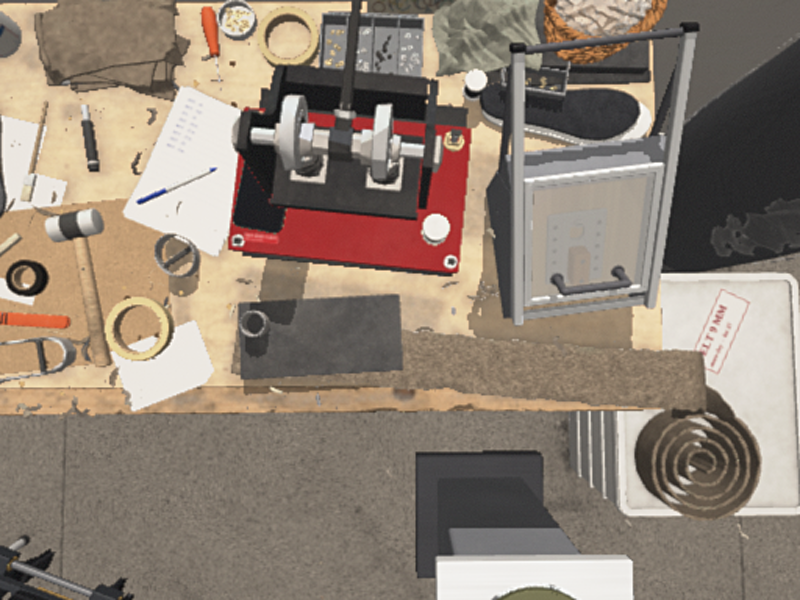

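The scene shows the box at right with the guard nearly shut and its handle around (548,352). The top view shows the handle from (560,289) to (622,273), and slab corners near (238,304), (400,295), (403,370) and (240,380). I'll enlarge both for fitting.

```bash
python3 - <<'E'
from h import *
a=np.load("top0.npy")[:,:,::-1]; b=np.load("scene0.npy")[:,:,::-1]
# crops x4: top box region cols 310-450 rows 85-215 ; scene 280-450,190-310
A=cv2.resize(a[80:215,300:460],None,fx=4.4,fy=4.4,interpolation=cv2.INTER_CUBIC)
B=cv2.resize(b[130:310,275:475],None,fx=3.3,fy=3.3,interpolation=cv2.INTER_CUBIC)
cv2.imwrite("pics/a.png",A);cv2.imwrite("pics/b.png",B);print(A.shape,B.shape)
E
```

```text
(594, 704, 3) (594, 660, 3)
```

View pics/a.png

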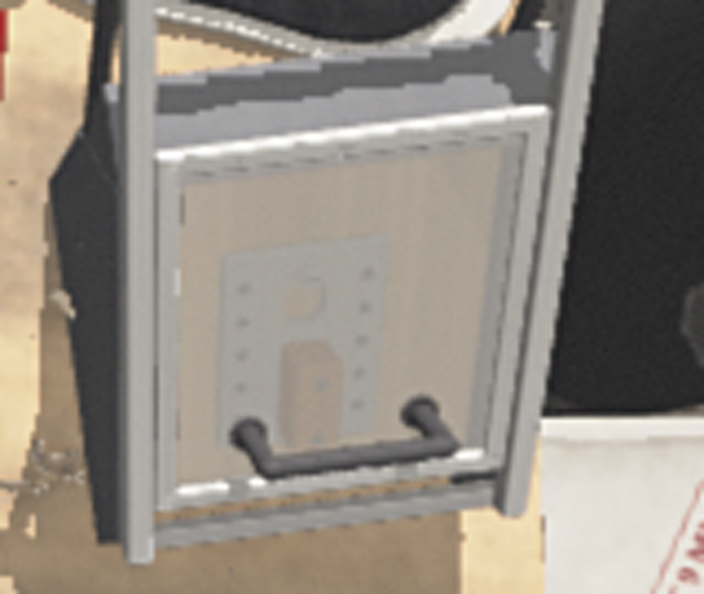

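View pics/b.png

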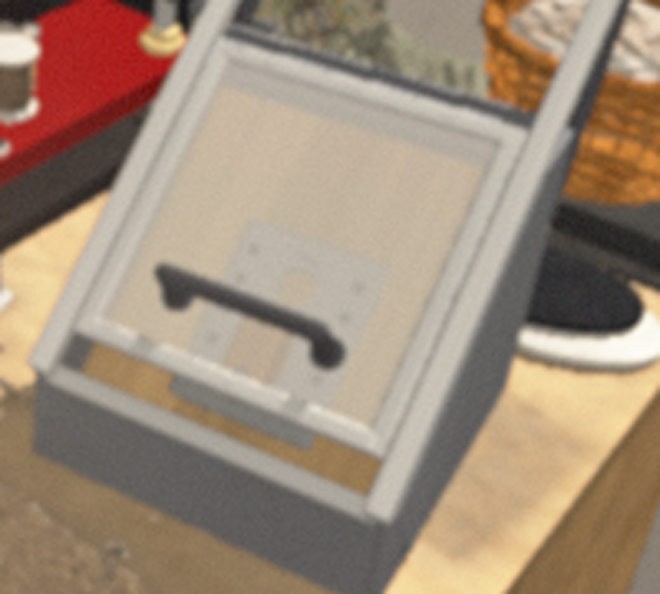

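The crops give me the guard corners, handle bar ends and plate corners. The guard is slightly ajar. Next I fit the poses.

```bash
cat >> h.py <<'E'
C,S=np.cos(np.radians(35)),np.sin(np.radians(35))
U=np.array([C,0,S]);N=np.array([-S,0,C])
def bp(u,n,y): return np.array([-.085,y,.030])+u*U+n*N
def proj(n,X):
    c,f=cal(n); p=c["R"]@X+c["t"]; return np.array([c["cx"]+f*p[0]/p[2],c["cy"]+f*p[1]/p[2]])
def w(b,X): # b=x,y,yaw
    c,s=np.cos(b[2]),np.sin(b[2]); return np.array([b[0]+c*X[0]-s*X[1],b[1]+s*X[0]+c*X[1],X[2]])
def ray(n,px,z):
    c,f=cal(n); d=c["R"].T@np.array([(px[0]-c["cx"])/f,(px[1]-c["cy"])/f,1]); o=-c["R"].T@c["t"]; return o+d*(z-o[2])/d[2]
E
python3 - <<'E'
from h import *
from scipy.optimize import least_squares
T=lambda x,y:("top",np.array([300+x/4.4-.4,80+y/4.4-.4])); Sc=lambda x,y:("scene",np.array([275+x/3.3-.35,130+y/3.3-.35]))
F=lambda x,y:("scene",np.array([x,y])/1.5625)
q_=lambda u,n,y:(lambda q:bp(u+q,n,y)); fx=lambda *a:(lambda q:np.array(a))
D=[(T(158,155),q_(.208,.062,.094)),(T(548,110),q_(.208,.062,-.094)),(T(160,508),q_(.008,.062,.094)),(T(503,470),q_(.008,.062,-.094)),
(Sc(225,38),q_(.208,.062,.094)),(Sc(525,133),q_(.208,.062,-.094)),(Sc(78,328),q_(.008,.062,.094)),(Sc(383,455),q_(.008,.062,-.094)),
(T(268,466),q_(.05,.097,.042)),(T(452,443),q_(.05,.097,-.042)),(Sc(165,272),q_(.05,.097,.042)),(Sc(325,335),q_(.05,.097,-.042)),
(F(449,417),fx(-.11,.11,0)),(F(605,487),fx(-.11,-.11,0))]
r=least_squares(lambda v:np.concatenate([proj(k[0],w(v[:3],g(v[3])))-k[1] for k,g in D]),[.65,-.3,0,.02],loss="soft_l1")
v=r.x; print("box",v); 
for k,g in D: print(k[0],np.round(proj(k[0],w(v[:3],g(v[3])))-k[1],1))
h=w(v[:3],bp(.05+v[3],.097,0));print("handle",h)
P=[(T(225,258),(.06,.045)),(T(388,235),(.06,-.045)),(T(218,440),(-.06,.045)),(T(375,430),(-.06,-.045)),(Sc(245,222),(.06,.045)),(Sc(388,265),(.06,-.045))]
def pl(p,c,z=.008):
    a,b=np.cos(p[2]),np.sin(p[2]); return w(v[:3],bp(p[0]+a*c[0]-b*c[1],z,p[1]+b*c[0]+a*c[1]))
r2=least_squares(lambda p:np.concatenate([proj(k[0],pl(p,c))-k[1] for k,c in P]),[.088,0,0],loss="soft_l1");print("plate u,y,ang",r2.x,r2.fun.reshape(-1,2).round(1).tolist())
print("plate grip nominal",w(v[:3],bp(.132-.044-.022,.030,0)))
sl=[ray("top",np.array(p)/1.5625-.2,.026) for p in [(238,304),(400,295),(403,370),(240,380)]]
print(np.round(sl,4),np.mean(sl,0)); np.save("box.npy",v)
E
```

```text
box [ 0.66909686 -0.05090569  0.11671919  0.0180993 ]
top [-0.  -0.7]
top [ 1.7 -1.4]
top [-1.2  0.2]
top [ 0.3 -1.1]
scene [-2.7  0.2]
scene [ 1.  -0.4]
scene [-2.2  0.7]
scene [-0.3  1.5]
top [ 1.7 -0.5]
top [-2.3  0.1]
scene [1.3 1.5]
scene [-3.8 -0.9]
scene [-2.4 -1. ]
scene [1.5 2.4]
handle [ 0.58482096 -0.06078722  0.1485179 ]
plate u,y,ang [0.08270679 0.00085475 0.01589346] [[-1.0, -0.2], [0.7, -0.3], [-0.0, 2.7], [0.4, 0.0], [0.0, -1.1], [-0.0, 0.5]]
plate grip nominal [ 0.62128117 -0.05651218  0.09243061]
[[0.5671 0.4768 0.026 ]
 [0.58   0.2157 0.026 ]
 [0.4596 0.2116 0.026 ]
 [0.4455 0.4723 0.026 ]] [0.51303146 0.34411385 0.026     ]
```

```bash
cat >> h.py <<'E'
def boxR(b,tool): # tool axes given as columns in (U,Y,N) -> world
    M=np.column_stack([U,[0,1,0],N])@tool; return Ro.from_euler("z",b[2]).as_matrix()@M
RH=np.array([[0,1,0],[1,0,0],[0,0,-1.]])   # x=Y,y=U,z=-N
RP=np.array([[-1,0,0],[0,1,0],[0,0,-1.]])   # x=-U,y=Y,z=-N
def inc(p0,R0,p1,R1):
    return np.round(np.r_[R0.T@(np.array(p1)-p0)/.1, Ro.from_matrix(R0.T@R1).as_rotvec()/(np.pi/2)],3).tolist()
def cur():
    s=ctrl.get_state(); return s["position"],Ro.from_rotvec(s["tool_rot"]).as_matrix()
def arc(p1,R1,K):
    from scipy.spatial.transform import Slerp
    p0,R0=cur(); sl=Slerp([0,1],Ro.from_matrix([R0,R1])); pp,RR=p0,R0
    c=lambda p:np.array([np.hypot(p[0],p[1]),np.arctan2(p[1],p[0]),p[2]])
    for t in np.linspace(0,1,K+1)[1:]:
        a=c(p0)*(1-t)+c(p1)*t; q=np.array([a[0]*np.cos(a[1]),a[0]*np.sin(a[1]),a[2]]); R=sl(t).as_matrix()
        print(inc(pp,RR,q,R)); pp,RR=q,R
E
python3 - <<'E'
from h import *
v=np.load("box.npy"); p=w(v,bp(.05+v[3],.097+.051+.09,0)); print(p); arc(p,boxR(v,RH),8)
E
```

```text
[ 0.50449695 -0.07020538  0.26401834]
[-1.059, -0.265, 0.035, -0.044, -0.026, 0.084]
[-1.018, -0.302, 0.051, -0.044, -0.026, 0.084]
[-0.977, -0.337, 0.049, -0.044, -0.026, 0.084]
[-0.936, -0.367, 0.029, -0.044, -0.026, 0.084]
[-0.895, -0.389, -0.005, -0.044, -0.026, 0.084]
[-0.856, -0.402, -0.051, -0.044, -0.026, 0.084]
[-0.817, -0.406, -0.106, -0.044, -0.026, 0.084]
[-0.777, -0.399, -0.166, -0.044, -0.026, 0.084]
```

Request:
play_rows:
  increments:
    - [[-1,-0.265,0.035,-0.044,-0.026,0.084,1],[-1,-0.265,0.035,-0.044,-0.026,0.084,1],[-1,-0.265,0.035,-0.044,-0.026,0.084,1]]

```text
time: 0.4
position: [0.3219, 0.5419, 0.2883]
tool_rot: [0.769, 2.985, 0.089]
ft_force: [0.3, -0.1, -0.2]
grip_width: 1.001
grip_force: 0.0
```

Request:
play_rows:
  increments:
    - [[-1,-0.3,0.05,-0.044,-0.026,0.084,1],[-1,-0.3,0.05,-0.044,-0.026,0.084,1],[-1,-0.3,0.05,-0.044,-0.026,0.084,1]]

```text
time: 0.7
position: [0.3945, 0.4673, 0.2849]
tool_rot: [0.948, 2.875, 0.178]
ft_force: [0.4, -0.1, 0.7]
grip_width: 1.001
grip_force: 0.0
```

Request:
play_rows:
  increments:
    - [[-0.98,-0.34,0.05,-0.044,-0.026,0.084,1],[-0.98,-0.34,0.05,-0.044,-0.026,0.084,1],[-0.98,-0.34,0.05,-0.044,-0.026,0.084,1]]

```text
time: 1.0
position: [0.4531, 0.382, 0.2811]
tool_rot: [1.115, 2.753, 0.264]
ft_force: [0.6, -0.1, -0.1]
grip_width: 1.0
grip_force: 0.0
```

Request:
play_rows:
  increments:
    - [[-0.94,-0.37,0.03,-0.044,-0.026,0.084,1],[-0.94,-0.37,0.03,-0.044,-0.026,0.084,1],[-0.94,-0.37,0.03,-0.044,-0.026,0.084,1]]

```text
time: 1.3
position: [0.495, 0.2904, 0.2771]
tool_rot: [1.273, 2.618, 0.347]
ft_force: [-0.0, 0.3, 0.5]
grip_width: 1.002
grip_force: 0.0
```

Request:
play_rows:
  increments:
    - [[-0.9,-0.39,0,-0.044,-0.026,0.084,1],[-0.9,-0.39,0,-0.044,-0.026,0.084,1],[-0.9,-0.39,0,-0.044,-0.026,0.084,1]]

```text
time: 1.6
position: [0.5201, 0.1966, 0.2727]
tool_rot: [1.418, 2.474, 0.425]
ft_force: [-0.8, -0.7, 0.2]
grip_width: 1.001
grip_force: 0.0
```

```bash
python3 - <<'E'
from h import *
v=np.load("box.npy"); p=w(v,bp(.05+v[3],.097+.051+.09,0)); print(ctrl.get_state()["time"],cur()[0],p); arc(p,boxR(v,RH),3)
E
```

```text
1.6 [0.52006482 0.19655269 0.27273628] [ 0.50449695 -0.07020538  0.26401834]
[-0.845, -0.373, -0.05, -0.044, -0.026, 0.082]
[-0.81, -0.379, -0.101, -0.044, -0.026, 0.082]
[-0.774, -0.376, -0.159, -0.044, -0.026, 0.082]
```

Request:
play_rows:
  increments:
    - [[-0.85,-0.37,-0.05,-0.044,-0.026,0.082,1],[-0.85,-0.37,-0.05,-0.044,-0.026,0.082,1],[-0.85,-0.37,-0.05,-0.044,-0.026,0.082,1]]

```text
time: 1.9
position: [0.5305, 0.1059, 0.2701]
tool_rot: [1.546, 2.323, 0.5]
ft_force: [-0.3, 0.1, -0.6]
grip_width: 1.002
grip_force: 0.0
```

Request:
play_rows:
  increments:
    - [[-0.81,-0.38,-0.1,-0.044,-0.026,0.082,1],[-0.81,-0.38,-0.1,-0.044,-0.026,0.082,1],[-0.81,-0.38,-0.1,-0.044,-0.026,0.082,1]]

```text
time: 2.2
position: [0.5252, 0.0174, 0.267]
tool_rot: [1.663, 2.164, 0.57]
ft_force: [0.6, -0.7, -0.1]
grip_width: 1.001
grip_force: 0.0
```

Request:
play_rows:
  increments:
    - [[-0.77,-0.38,-0.16,-0.044,-0.026,0.082,1],[-0.77,-0.38,-0.16,-0.044,-0.026,0.082,1],[-0.77,-0.38,-0.16,-0.044,-0.026,0.082,1],[-0.77,-0.38,-0.16,-0.044,-0.026,0.082,1],[-0.77,-0.38,-0.16,-0.044,-0.026,0.082,1]]

```text
time: 2.7
position: [0.5058, -0.0642, 0.2638]
tool_rot: [1.767, 2.0, 0.634]
ft_force: [0.5, 0.4, -0.2]
grip_width: 1.0
grip_force: 0.0
```

```bash
python3 - <<'E'
from h import *
p,R=cur(); v=np.load("box.npy")
im=ctrl.get_image("wrist"); np.savez("w1.npz",p=p,R=R,im=im)
cv2.imwrite("pics/w1.png",cv2.resize(im[:,:,::-1],(800,600),interpolation=cv2.INTER_CUBIC))
g=w(v,bp(.05+v[3],.148,0)); print(p,inc(p,R,g,boxR(v,RH)))
E
```

```text
[ 0.50577482 -0.06418029  0.26383033] [-0.064, -0.016, 0.887, 0.0, -0.004, 0.003]
```

View pics/w1.png

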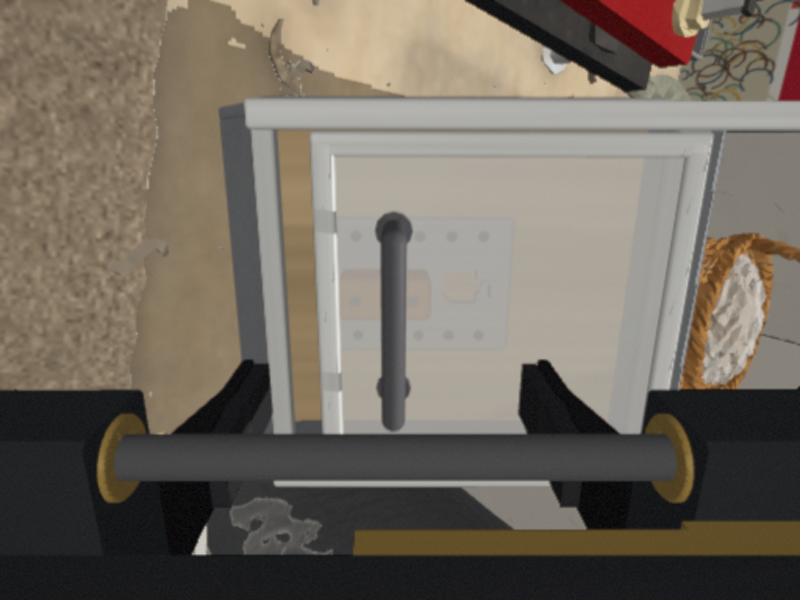

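The wrist view shows the bar from (394,218) to (393,425), midway between the fingers. The guard's left corners are at (312,132) and (712,132), and the plate's upper corners are at (513,218) and (507,348). I'll refine the fit with these.

```bash
cat >> h.py <<'E'
def wproj(p,R,X):
    c,f=cal("wrist"); T=c["T_tool_cam"]; Xt=R.T@(X-p); q=T[:3,:3].T@(Xt-T[:3,3]); return np.array([c["cx"]+f*q[0]/q[2],c["cy"]+f*q[1]/q[2]])
E
python3 - <<'E'
from h import *
from scipy.optimize import least_squares
d=np.load("w1.npz");p,R=d["p"],d["R"];v0=np.load("box.npy")
D=[((394,216),lambda q:bp(.05+q,.097,.048)),((393,427),lambda q:bp(.05+q,.097,-.048)),((312,132),lambda q:bp(.008+q,.062,.094)),((712,132),lambda q:bp(.208+q,.062,.094)),
((513,218),lambda q:bp(.148,.008,.045)),((507,348),lambda q:bp(.148,.008,-.045)),((323,432),lambda q:bp(.008+q,.062,-.094))]
res=lambda v:np.concatenate([wproj(p,R,w(v,g(v[3])))-(np.array(k)/1.5625-.2) for k,g in D])
print(res(v0).reshape(-1,2).round(1).tolist())
r=least_squares(res,v0,loss="soft_l1");v=r.x
print(v,v-v0,r.fun.reshape(-1,2).round(1).tolist()); np.save("box1.npy",v)
for x in(v0,v): print(inc(p,R,w(x,bp(.05+x[3],.148,0)),boxR(x,RH)))
E
```

```text
[[-0.6, 10.0], [-0.5, -5.0], [-2.1, -3.1], [0.5, -1.7], [5.5, -2.3], [2.8, 0.4], [-0.4, 16.3]]
[ 0.66564456 -0.05259149  0.11617681  0.02151829] [-0.0034523  -0.00168579 -0.00054238  0.00341899] [[0.0, 12.2], [0.1, -2.2], [-1.8, -1.5], [2.4, 0.0], [2.9, -0.8], [0.3, 2.3], [-0.2, 18.7]]
[-0.064, -0.016, 0.887, 0.0, -0.004, 0.003]
[-0.076, -0.011, 0.866, 0.0, -0.005, 0.003]
```

Request:
play_rows:
  increments:
    - [[-0.07,-0.01,0.4,0,-0.005,0.003,1],[-0.07,-0.01,0.7,0,-0.005,0.003,1],[-0.07,-0.01,0.87,0,-0.005,0.003,1],[-0.07,-0.01,0.87,0,-0.005,0.003,1]]

```text
time: 3.15
position: [0.5556, -0.0594, 0.1895]
tool_rot: [1.765, 2.004, 0.627]
ft_force: [-0.7, 0.2, -0.3]
grip_width: 1.002
grip_force: 0.0
```

Request:
play_rows:
  increments:
    - [[0,0,0,0,0,0,-1],[0,0,0,0,0,0,-1],[0,0,0,0,0,0,-1],[0,0,0,0,0,0,-1],[0,0,0,0,0,0,-1],[0,0,0,0,0,0,-1],[0,0,0,0,0,0,-1],[0,0,0,0,0,0,-1]]
  squeeze: 25

```text
time: 3.95
position: [0.5554, -0.0635, 0.1921]
tool_rot: [1.768, 1.994, 0.629]
ft_force: [-0.0, 0.6, 0.9]
grip_width: 0.356
grip_force: 0.0
```

Request:
play_rows:
  increments:
    - [[0,0,0,0,0,0,-1],[0,0,0,0,0,0,-1],[0,0,0,0,0,0,-1],[0,0,0,0,0,0,-1],[0,0,0,0,0,0,-1],[0,0,0,0,0,0,-1]]

```text
time: 4.55
position: [0.5553, -0.0634, 0.192]
tool_rot: [1.768, 1.994, 0.629]
ft_force: [0.1, 0.2, -0.0]
grip_width: 0.128
grip_force: 25.0
```

Request:
play_rows:
  increments:
    - [[0,0.05,0,0,0,0,-1],[0,0.15,0,0,0,0,-1],[0,0.27,0,0,0,0,-1],[0,0.39,0,0,0,0,-1],[0,0.51,0,0,0,0,-1],[0,0.63,0,0,0,0,-1],[0,0.7,0,0,0,0,-1],[0,0.7,0,0,0,0,-1]]

```text
time: 5.35
position: [0.6117, -0.0567, 0.2317]
tool_rot: [1.77, 1.996, 0.627]
ft_force: [-5.6, -0.5, 2.0]
grip_width: 0.125
grip_force: 25.0
```

Request:
play_rows:
  increments:
    - [[0,0.1,0,0,0,0,-1],[0,0.22,0,0,0,0,-1],[0,0.34,0,0,0,0,-1],[0,0.46,0,0,0,0,-1],[0,0.58,0,0,0,0,-1],[0,0.7,0,0,0,0,-1],[0,0.79,0,0,0,0,-1],[0,0.79,0,0,0,0,-1]]

```text
time: 6.15
position: [0.6761, -0.0491, 0.2772]
tool_rot: [1.769, 1.996, 0.627]
ft_force: [-4.6, -0.8, 1.5]
grip_width: 0.129
grip_force: 25.0
```

```bash
python3 - <<'E'
from h import *
s=ctrl.get_state();p,R=cur();v=np.load("box1.npy")
d=np.linalg.norm(p-np.array([.5553,-.0634,.192]));print(s["time"],s["ft_force"],"moved",d,"q",v[3]+d, "handle dev",inc(p,R,w(v,bp(.05+v[3]+d,.148,0)),boxR(v,RH)))
im=ctrl.get_image("scene"); cv2.imwrite("pics/s2.png",cv2.resize(im[100:310,250:500,::-1],None,fx=2.8,fy=2.8,interpolation=cv2.INTER_CUBIC))
E
```

```text
6.15 [-4.5503522  -0.78098964  1.54541715] moved 0.1484894518880912 q 0.17000774665839546 handle dev [-0.023, -0.002, -0.005, -0.001, -0.001, 0.002]
```

View pics/s2.png

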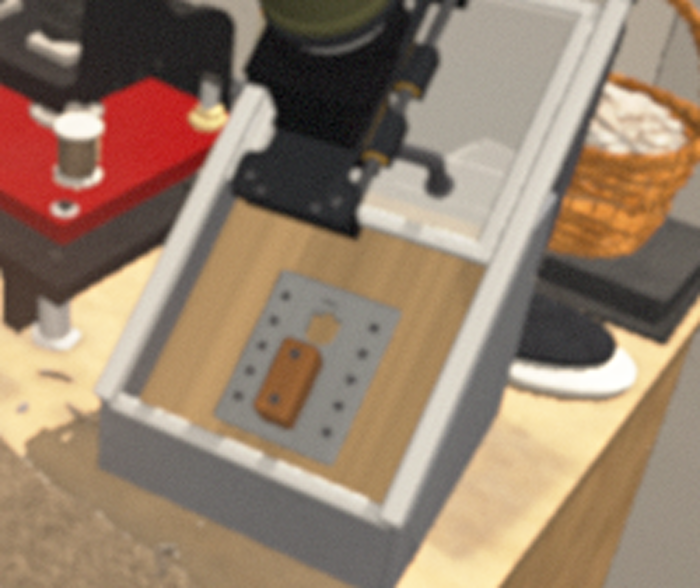

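The guard is open. Plate corners in this crop are UL (285,270), UR (400,312), LR (332,465) and LL (215,415).

Request:
play_rows:
  increments:
    - [[0,0,0,0,0,0,1],[0,0,0,0,0,0,1],[0,0,0,0,0,0,1],[0,0,0,0,0,0,1],[0,0,-0.4,0,0,0,1],[0,0,-0.8,0,0,0,1],[0,0,-1,0,0,0,1],[0,0,-1,0,0,0,1]]

```text
time: 7.0
position: [0.6198, -0.0561, 0.3642]
tool_rot: [1.764, 1.988, 0.635]
ft_force: [0.8, -0.7, 0.3]
grip_width: 0.773
grip_force: 0.0
```

```bash
python3 - <<'E'
from h import *
from scipy.optimize import least_squares
v=np.load("box1.npy")
def pl(p,c,z=.008):
    a,b=np.cos(p[2]),np.sin(p[2]); return w(v,bp(p[0]+a*c[0]-b*c[1],z,p[1]+b*c[0]+a*c[1]))
P=[((285,270),(.06,.045)),((400,312),(.06,-.045)),((215,415),(-.06,.045)),((332,465),(-.06,-.045))]
r=least_squares(lambda p:np.concatenate([proj("scene",pl(p,c))-(np.array(k)/2.8-.3+[250,100]) for k,c in P]),[.088,0,0])
print(r.x,r.fun.reshape(-1,2).round(1).tolist())
p,R=cur(); g=w(v,bp(.066,.030+.051+.09,0)); print(p,g,inc(p,R,g,boxR(v,RP)))
print(inc(p,R,p,boxR(v,RP)), inc(p,boxR(v,RP),g,boxR(v,RP)))
E
```

```text
[ 0.08707712 -0.00058075  0.00132304] [[-0.7, -1.0], [1.5, -0.7], [-1.2, 0.5], [0.2, 0.9]]
[ 0.61983349 -0.05613548  0.36420477] [ 0.53749672 -0.06754664  0.20793104] [-0.012, -1.584, 0.79, 0.004, 0.004, -0.998]
[0.0, 0.0, 0.0, 0.004, 0.004, -0.998] [1.577, -0.018, 0.803, 0.0, 0.0, 0.0]
```

Request:
play_rows:
  increments:
    - [[0,-0.4,0,0,0,-0.5,1],[0,-0.8,0,0,0,-0.5,1],[0,-1,0,0,0,-0.5,1],[0,-1,0,0,0,-0.5,1],[0,-1,0,0,0,-0.5,1],[0,-1,0,0,0,-0.5,1]]

```text
time: 7.6
position: [0.538, -0.065, 0.3006]
tool_rot: [0.834, 2.43, 0.351]
ft_force: [0.2, -0.6, 0.9]
grip_width: 0.997
grip_force: 0.0
```

Request:
play_rows:
  increments:
    - [[0.41,-0.41,0.3,0.004,0.004,-0.498,1],[0.41,-0.41,0.5,0.004,0.004,-0.498,1],[0.41,-0.41,0.5,0.004,0.004,-0.498,1],[0.41,-0.41,0.5,0.004,0.004,-0.498,1],[0.41,-0.41,0.5,0.004,0.004,-0.498,1],[0.41,-0.41,0.5,0.004,0.004,-0.498,1],[0.41,-0.41,0.5,0.004,0.004,-0.498,1]]

```text
time: 8.3
position: [0.5195, -0.0673, 0.2271]
tool_rot: [-0.145, 2.535, 0.044]
ft_force: [0.5, -0.2, -0.8]
grip_width: 1.003
grip_force: 0.0
```

```bash
python3 - <<'E'
from h import *
s=ctrl.get_state();print(s["joint_positions"].round(2))
p,R=cur(); v=np.load("box1.npy")
im=ctrl.get_image("wrist"); np.savez("w2.npz",p=p,R=R,im=im)
cv2.imwrite("pics/w2.png",cv2.resize(im[:,:,::-1],(800,600),interpolation=cv2.INTER_CUBIC))
g=w(v,bp(.066,.081,0)); print(p,inc(p,R,g,boxR(v,RP)))
for u,n,y in [(.148,.008,.045),(.148,.008,-.045),(.028,.008,.045),(.028,.008,-.045),(.094,.04,.013),(.094,.04,-.013),(.038,.04,.013),(.038,.04,-.013)]: print((wproj(p,R,w(v,bp(u,n,y)))*1.5625).round())
E
```

```text
[-0.34 -0.26  0.45  2.27 -0.06  0.52  1.86]
[ 0.51949418 -0.06727623  0.22707967] [-0.045, -0.021, 1.159, -0.001, -0.005, -0.001]
[468. 429.]
[323. 428.]
[477. 236.]
[314. 236.]
[420. 370.]
[371. 370.]
[421. 267.]
[369. 267.]
```

View pics/w2.png

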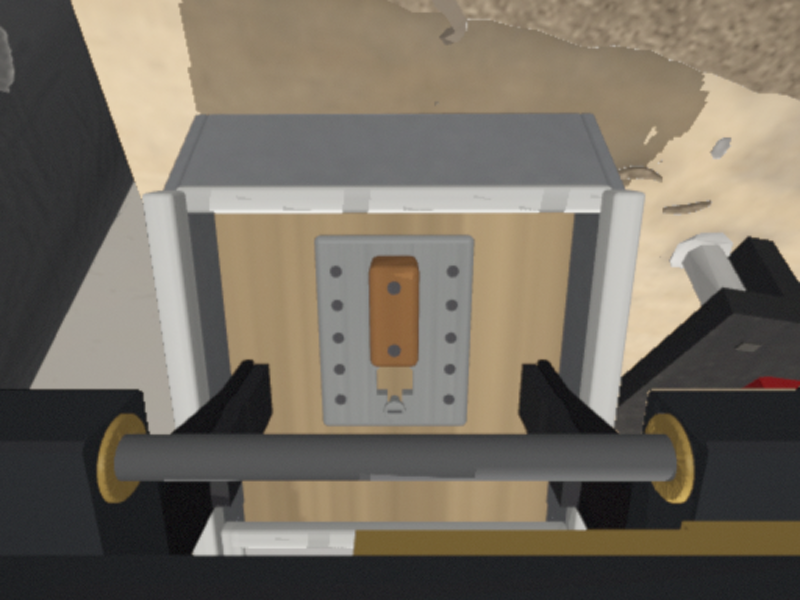

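The plate and block match the prediction within about 3 px (block centred at x 394). I'll descend on the block.

Request:
play_rows:
  increments:
    - [[-0.045,-0.02,0.3,0,-0.005,0,1],[-0.045,-0.02,0.6,0,-0.005,0,1],[-0.045,-0.02,0.8,0,-0.005,0,1],[-0.045,-0.02,0.8,0,-0.005,0,1]]

```text
time: 8.75
position: [0.568, -0.0637, 0.1617]
tool_rot: [-0.145, 2.531, 0.043]
ft_force: [-0.1, 0.1, -0.1]
grip_width: 0.997
grip_force: 0.0
```

Request:
play_rows:
  increments:
    - [[0,0,0.15,0,0,0,1],[0,0,0.3,0,0,0,1],[0,0,0.33,0,0,0,1],[0,0,0.33,0,0,0,1]]

```text
time: 9.15
position: [0.5873, -0.0621, 0.1376]
tool_rot: [-0.146, 2.527, 0.044]
ft_force: [-0.5, 0.3, 0.3]
grip_width: 0.996
grip_force: 0.0
```

Request:
play_rows:
  increments:
    - [[0,0,0,0,0,0,-1],[0,0,0,0,0,0,-1],[0,0,0,0,0,0,-1],[0,0,0,0,0,0,-1],[0,0,0,0,0,0,-1],[0,0,0,0,0,0,-1],[0,0,0,0,0,0,-1],[0,0,0,0,0,0,-1]]
  squeeze: 30

```text
time: 9.95
position: [0.5875, -0.062, 0.1375]
tool_rot: [-0.147, 2.526, 0.043]
ft_force: [0.4, -0.5, 0.1]
grip_width: 0.355
grip_force: 0.0
```

Request:
play_rows:
  increments:
    - [[0,0,0,0,0,0,-1],[0,0,0,0,0,0,-1],[0,0,0,0,0,0,-1],[0,0,0,0,0,0,-1]]

```text
time: 10.35
position: [0.5873, -0.0616, 0.1375]
tool_rot: [-0.148, 2.526, 0.044]
ft_force: [-1.7, 1.1, 1.0]
grip_width: 0.297
grip_force: 29.9
```

Request:
play_rows:
  increments:
    - [[-0.06,0,0,0,0,0,-1],[-0.12,0,0,0,0,0,-1],[-0.18,0,0,0,0,0,-1],[-0.18,0,0,0,0,0,-1],[-0.18,0,0,0,0,0,-1]]

```text
time: 10.85
position: [0.5991, -0.0608, 0.1451]
tool_rot: [-0.146, 2.533, 0.045]
ft_force: [-4.2, -0.1, -0.0]
grip_width: 0.293
grip_force: 30.0
```

Request:
play_rows:
  increments:
    - [[0,0,-0.03,0,0,0,-1],[0,0,-0.07,0,0,0,-1],[0,0,-0.11,0,0,0,-1],[0,0,-0.11,0,0,0,-1]]

```text
time: 11.25
position: [0.5962, -0.0611, 0.1579]
tool_rot: [-0.147, 2.524, 0.043]
ft_force: [-1.2, 0.5, -2.0]
grip_width: 0.298
grip_force: 30.0
```

```bash
python3 - <<'E'
from h import *
p,R=cur(); v=np.load("box1.npy"); print(inc(p,R,w(v,bp(.084,.084+.011,0)),boxR(v,RP)))
E
```

```text
[0.017, 0.005, 0.012, -0.002, 0.002, 0.0]
```

Request:
play_rows:
  increments:
    - [[0,0,-0.1,0,0,0,-1],[0,0,-0.2,0,0,0,-1],[0,0,-0.4,0,0,0,-1],[0,0,-0.6,0,0,0,-1],[0,0,-0.8,0,0,0,-1],[0,0,-1,0,0,0,-1],[0,0,-1,0,0,0,-1]]

```text
time: 11.95
position: [0.5393, -0.0679, 0.2417]
tool_rot: [-0.146, 2.521, 0.044]
ft_force: [0.1, 0.1, -1.4]
grip_width: 0.299
grip_force: 30.0
```

```bash
python3 - <<'E'
from h import *
p,R=cur(); s=ctrl.get_state(); print(s["time"],p,s["ft_force"],s["grip_width"],s["joint_positions"].round(2))
im=ctrl.get_image("wrist"); np.savez("w3.npz",p=p,R=R,im=im)
im2=ctrl.get_image("scene")
cv2.imwrite("pics/w3.png",np.hstack([cv2.resize(i[:,:,::-1],(400,300),interpolation=cv2.INTER_AREA) for i in(im,im2)]))
# place target: tool down, x=-slabx, y=slaby ; slab yaw .05
th=.05; RD=Ro.from_euler("z",th).as_matrix()@np.diag([-1,1,-1.]); np.save("RD.npy",RD)
c=np.array([.513,.344-.012,0]); g=c+Ro.from_euler("z",th).apply([-.022,0,0])
g[2]=.026+.033+.051; print("place TCP",g)
g2=g+[0,0,.14]; arc(g2,RD,5)
E
```

```text
11.95 [ 0.53931504 -0.06792948  0.24172362] [ 0.13889092  0.12528546 -1.392079  ] 0.299218456981648 [-0.44 -0.25  0.54  2.22 -0.03  0.53  1.83]
place TCP [0.49102749 0.33090046 0.11      ]
[-0.199, 0.759, 0.112, 0.002, 0.078, 0.008]
[-0.104, 0.799, 0.032, 0.002, 0.078, 0.008]
[0.013, 0.82, -0.025, 0.002, 0.078, 0.008]
[0.144, 0.82, -0.055, 0.002, 0.078, 0.008]
[0.281, 0.798, -0.054, 0.002, 0.078, 0.008]
```

View pics/w3.png

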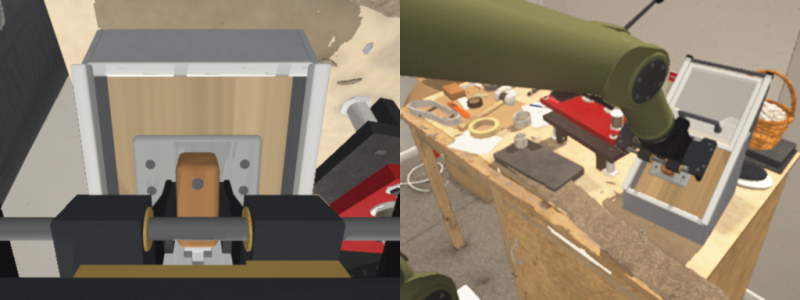

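Plate is off and held square. I'll flatten and pull back first to clear the press knob, then sweep left.

```bash
python3 - <<'E'
from h import *
p,R=cur();RD=np.load("RD.npy")
print(inc(p,R,[.49,-.02,.27],RD)); a=np.array([.49,-.02,.27])
for y in(.07,.16,.25,.331): b=np.array([.491,y,.26]); print(inc(a,RD,b,RD)); a=b
E
```

```text
[0.175, 0.528, -0.502, 0.012, 0.39, 0.04]
[-0.055, 0.898, 0.1, 0.0, 0.0, 0.0]
[-0.045, 0.899, 0.0, 0.0, 0.0, 0.0]
[-0.045, 0.899, 0.0, 0.0, 0.0, 0.0]
[-0.04, 0.809, 0.0, 0.0, 0.0, 0.0]
```

Request:
play_rows:
  increments:
    - [[0.05,0.1,-0.25,0.003,0.1,0.01,-1],[0.1,0.2,-0.5,0.006,0.19,0.02,-1],[0.175,0.35,-0.5,0.009,0.28,0.03,-1],[0.175,0.53,-0.5,0.012,0.37,0.04,-1],[0.175,0.53,-0.5,0.012,0.39,0.04,-1],[0.175,0.53,-0.5,0.012,0.39,0.04,-1]]

```text
time: 12.65
position: [0.4912, -0.0186, 0.2677]
tool_rot: [0.083, -3.137, 0.004]
ft_force: [0.5, -1.5, -2.3]
grip_width: 0.3
grip_force: 30.0
```

```bash
python3 - <<'E'
from h import *
p,R=cur();RD=np.load("RD.npy");s=ctrl.get_state()
print(p,s["joint_positions"].round(2),s["grip_width"],s["ft_force"].round(1))
a=p;A=R
for y in(.07,.16,.25,.331): b=np.array([.491,y,.26]); print(inc(a,A,b,RD)); a=b;A=RD
E
```

```text
[ 0.49117922 -0.01855449  0.26769265] [-0.42 -0.01  0.4   1.88  0.01  1.28  1.6 ] 0.29974934342366993 [ 0.5 -1.5 -2.3]
[-0.045, 0.885, 0.074, -0.002, -0.002, 0.002]
[-0.045, 0.899, 0.0, 0.0, 0.0, 0.0]
[-0.045, 0.899, 0.0, 0.0, 0.0, 0.0]
[-0.04, 0.809, 0.0, 0.0, 0.0, 0.0]
```

Request:
play_rows:
  increments:
    - [[-0.02,0.44,0.07,0,0,0,-1],[-0.045,0.88,0.07,0,0,0,-1],[-0.045,0.88,0.07,0,0,0,-1]]

```text
time: 12.95
position: [0.4891, 0.0752, 0.2612]
tool_rot: [0.094, -3.139, -0.003]
ft_force: [0.3, -0.1, -1.7]
grip_width: 0.298
grip_force: 30.0
```

Request:
play_rows:
  increments:
    - [[-0.02,0.45,0,0,0,0,-1],[-0.045,0.9,0,0,0,0,-1],[-0.045,0.9,0,0,0,0,-1]]

```text
time: 13.25
position: [0.4886, 0.1657, 0.2615]
tool_rot: [0.095, -3.14, -0.004]
ft_force: [-0.1, -0.1, -1.2]
grip_width: 0.296
grip_force: 30.0
```

Request:
play_rows:
  increments:
    - [[-0.02,0.45,0,0,0,0,-1],[-0.045,0.9,0,0,0,0,-1],[-0.045,0.9,0,0,0,0,-1]]

```text
time: 13.55
position: [0.4878, 0.2559, 0.2613]
tool_rot: [0.095, -3.139, -0.005]
ft_force: [-1.2, 0.5, -2.2]
grip_width: 0.299
grip_force: 30.0
```

Request:
play_rows:
  increments:
    - [[-0.02,0.4,0,0,0,0,-1],[-0.04,0.8,0,0,0,0,-1],[-0.04,0.8,0,0,0,0,-1],[-0.04,0.8,0,0,0,0,-1],[-0.04,0.8,0,0,0,0,-1]]

```text
time: 14.05
position: [0.4902, 0.3271, 0.2615]
tool_rot: [0.078, -3.14, 0.004]
ft_force: [0.5, 0.3, -2.7]
grip_width: 0.298
grip_force: 30.0
```

```bash
python3 - <<'E'
from h import *
p,R=cur();RD=np.load("RD.npy");s=ctrl.get_state()
print(p,s["joint_positions"].round(2),s["grip_width"],s["ft_force"].round(1))
im=ctrl.get_image("wrist"); im2=ctrl.get_image("top")
cv2.imwrite("pics/w4.png",np.hstack([cv2.resize(im[:,:,::-1],(400,300),interpolation=cv2.INTER_AREA),cv2.resize(im2[150:270,130:290,::-1],(400,300),interpolation=cv2.INTER_CUBIC)]))
print(inc(p,R,[.491,.331,.110],RD))
th=.05
c=np.array([.513,.344,.026])
for x,y in[(.062,.131),(.062,-.131),(-.062,-.131),(-.062,.131)]: print((wproj(p,R,c+Ro.from_euler("z",th).apply([x,y,0]))*400/512).round())
E
```

```text
[0.49015674 0.32713181 0.2614562 ] [-0.74  0.21  0.13  1.65 -0.03  1.28  1.01] 0.2983252797211218 [ 0.5  0.3 -2.7]
[-0.011, 0.042, 1.514, -0.002, -0.0, -0.0]
[303. 196.]
[118. 196.]
[109. 108.]
[315. 108.]
```

View pics/w4.png

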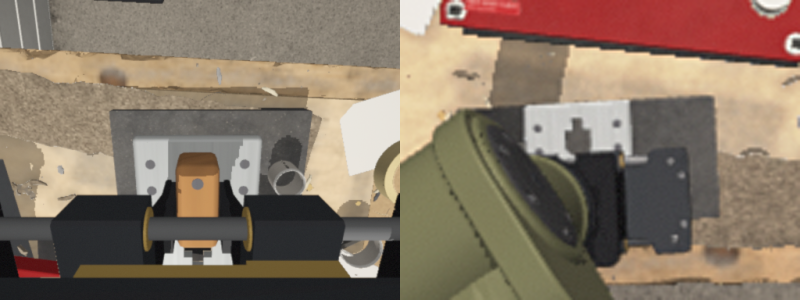

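Wrist view shows the slab's near corners at (112,112) and (310,109), within about 4 px of prediction. The die at (288,178) is clear of the plate, so I lower it.

Request:
play_rows:
  increments:
    - [[-0.02,0.02,0.3,0,0,0,-1],[-0.03,0.02,0.6,0,0,0,-1],[-0.03,0.02,0.9,0,0,0,-1],[-0.03,0.02,1,0,0,0,-1],[-0.03,0.02,1,0,0,0,-1]]

```text
time: 14.65
position: [0.492, 0.3294, 0.1607]
tool_rot: [0.078, -3.138, 0.005]
ft_force: [0.5, 1.0, -1.9]
grip_width: 0.296
grip_force: 30.0
```

Request:
play_rows:
  increments:
    - [[0,0,0.2,0,0,0,-1],[0,0,0.35,0,0,0,-1],[0,0,0.45,0,0,0,-1],[0,0,0.48,0,0,0,-1],[0,0,0.48,0,0,0,-1]]

```text
time: 15.15
position: [0.4925, 0.3307, 0.114]
tool_rot: [0.08, -3.14, 0.002]
ft_force: [0.3, -0.2, -2.4]
grip_width: 0.298
grip_force: 30.0
```

Request:
play_rows:
  increments:
    - [[0,0,0.01,0,0,0,-1],[0,0,0.02,0,0,0,-1],[0,0,0.03,0,0,0,-1],[0,0,0.03,0,0,0,-1]]

```text
time: 15.55
position: [0.4925, 0.3307, 0.1112]
tool_rot: [0.08, -3.14, 0.002]
ft_force: [-0.2, 0.3, -1.8]
grip_width: 0.3
grip_force: 30.0
```

Request:
play_rows:
  increments:
    - [[0,0,0.01,0,0,0,-1],[0,0,0.02,0,0,0,-1],[0,0,0.02,0,0,0,-1]]

```text
time: 15.85
position: [0.4928, 0.3308, 0.11]
tool_rot: [0.08, -3.14, 0.001]
ft_force: [-0.3, -1.2, 4.5]
grip_width: 0.295
grip_force: 30.0
```

Request:
play_rows:
  increments:
    - [[0,0,0.01,0,0,0,-1],[0,0,0.015,0,0,0,-1],[0,0,0.015,0,0,0,-1]]

```text
time: 16.15
position: [0.4931, 0.3307, 0.1094]
tool_rot: [-0.08, 3.14, -0.001]
ft_force: [-2.6, -2.0, 9.9]
grip_width: 0.295
grip_force: 30.0
```

Request:
play_rows:
  increments:
    - [[0,0,-0.015,0,0,0,0.8],[0,0,-0.015,0,0,0,0.8],[0,0,-0.015,0,0,0,0.8],[0,0,-0.015,0,0,0,0.8],[0,0,-0.015,0,0,0,0.8],[0,0,-0.015,0,0,0,0.8]]

```text
time: 16.75
position: [0.4924, 0.3307, 0.1088]
tool_rot: [0.08, -3.14, 0.002]
ft_force: [-0.2, 0.0, -0.2]
grip_width: 0.761
grip_force: 0.0
```

Request:
play_rows:
  increments:
    - [[0,0,-0.2,0,0,0,1],[0,0,-0.5,0,0,0,1],[0,0,-0.9,0,0,0,1],[0,0,-1,0,0,0,1],[0,0,-1,0,0,0,1]]

```text
time: 17.25
position: [0.4936, 0.3315, 0.2114]
tool_rot: [-0.08, 3.137, 0.002]
ft_force: [0.8, 0.6, -0.6]
grip_width: 0.997
grip_force: 0.0
```

Request:
play_rows:
  increments:
    - [[0,0,-0.5,0,0,0,1],[0,0,-0.7,0,0,0,1],[0,0,-0.7,0,0,0,1],[0,0,-0.7,0,0,0,1]]

```text
time: 17.65
position: [0.4921, 0.3306, 0.2773]
tool_rot: [0.08, -3.138, 0.004]
ft_force: [-0.1, 0.3, 0.4]
grip_width: 1.0
grip_force: 0.0
```

```bash
python3 - <<'E'
from h import *
p,R=cur();v=np.load("box1.npy");s=ctrl.get_state();print(s["time"],p,s["grip_width"])
im=ctrl.get_image("wrist");np.savez("w5.npz",p=p,R=R,im=im); cv2.imwrite("pics/w5.png",cv2.resize(im[:,:,::-1],(600,450),interpolation=cv2.INTER_CUBIC))
RHw=boxR(v,RH); g=w(v,bp(.05+.170,.148+.09,0)); RHd=Ro.from_euler("z",v[2]).as_matrix()@np.array([[0,1,0],[1,0,0],[0,0,-1.]])
a=np.array([.50,.05,.32]); print(g)
Rm=R@Ro.from_rotvec(np.array(Ro.from_matrix(R.T@RHw).as_rotvec())*.0).as_matrix()
arc(a,RHd,4)
print("then",inc(a,RHd,g,RHw))
E
```

```text
17.65 [0.4920938  0.33060484 0.27731894] 0.9995896539826353
[ 0.6246252  -0.05737854  0.351145  ]
[-0.13, -0.738, -0.106, -0.001, -0.0, 0.24]
[-0.292, -0.661, -0.107, -0.001, -0.0, 0.24]
[-0.425, -0.551, -0.108, -0.001, -0.0, 0.24]
[-0.524, -0.418, -0.108, -0.001, -0.0, 0.24]
then [-1.211, 1.113, -0.311, -0.389, 0.0, 0.0]
```

View pics/w5.png

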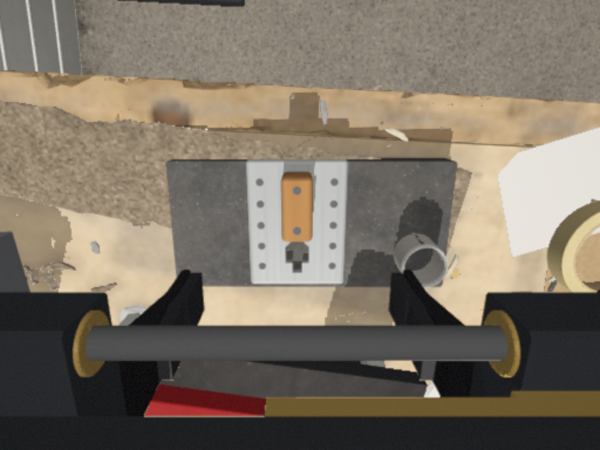

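The plate lies flat across the slab, spanning rows 160–285 like the slab itself, about 13 mm right of centre, with the grip up. The die hasn't moved. Back to the guard.

Request:
play_rows:
  increments:
    - [[-0.13,-0.74,-0.11,0,0,0.24,1],[-0.13,-0.74,-0.11,0,0,0.24,1],[-0.13,-0.74,-0.11,0,0,0.24,1],[-0.13,-0.74,-0.11,0,0,0.24,1]]

```text
time: 18.1
position: [0.5089, 0.2564, 0.288]
tool_rot: [-0.513, -3.096, 0.006]
ft_force: [0.8, -0.1, -1.0]
grip_width: 1.0
grip_force: 0.0
```

Request:
play_rows:
  increments:
    - [[-0.29,-0.66,-0.11,0,0,0.24,1],[-0.29,-0.66,-0.11,0,0,0.24,1],[-0.29,-0.66,-0.11,0,0,0.24,1],[-0.29,-0.66,-0.11,0,0,0.24,1]]

```text
time: 18.5
position: [0.5151, 0.186, 0.2999]
tool_rot: [-1.079, -2.949, 0.004]
ft_force: [-0.3, -0.5, 0.5]
grip_width: 1.004
grip_force: 0.0
```

Request:
play_rows:
  increments:
    - [[-0.43,-0.55,-0.11,0,0,0.24,1],[-0.43,-0.55,-0.11,0,0,0.24,1],[-0.43,-0.55,-0.11,0,0,0.24,1],[-0.43,-0.55,-0.11,0,0,0.24,1]]

```text
time: 18.9
position: [0.5124, 0.117, 0.3115]
tool_rot: [-1.609, -2.697, 0.003]
ft_force: [0.6, 0.4, -1.4]
grip_width: 0.997
grip_force: 0.0
```

Request:
play_rows:
  increments:
    - [[-0.52,-0.42,-0.11,0,0,0.24,1],[-0.52,-0.42,-0.11,0,0,0.24,1],[-0.52,-0.42,-0.11,0,0,0.24,1],[-0.52,-0.42,-0.11,0,0,0.24,1]]

```text
time: 19.3
position: [0.5001, 0.0517, 0.3228]
tool_rot: [-2.085, -2.349, 0.003]
ft_force: [-0.1, 0.9, -0.7]
grip_width: 1.004
grip_force: 0.0
```

Request:
play_rows:
  increments:
    - [[-0.3,0.1,-0.15,-0.1,0,0,1],[-0.6,0.3,-0.15,-0.2,0,0,1],[-0.8,0.5,-0.15,-0.2,0,0,1],[-0.8,0.5,-0.15,-0.2,0,0,1]]

```text
time: 19.7
position: [0.5598, -0.0247, 0.3381]
tool_rot: [1.935, 2.175, 0.341]
ft_force: [-0.1, 0.1, -0.1]
grip_width: 0.997
grip_force: 0.0
```

```bash
python3 - <<'E'
from h import *
p,R=cur();v=np.load("box1.npy");s=ctrl.get_state();print(s["time"],p,s["joint_positions"].round(2))
g=w(v,bp(.05+.170,.148+.07,0)); print(g,inc(p,R,g,boxR(v,RH)))
E
```

```text
19.7 [ 0.55982744 -0.0246689   0.33806949] [-0.49 -0.11  0.47  1.85  0.02  1.08  0.1 ]
[ 0.6360194  -0.05604881  0.33476196] [-0.4, 0.675, 0.255, -0.189, 0.002, 0.001]
```

Request:
play_rows:
  increments:
    - [[-0.2,0.2,0,-0.08,0,0,1],[-0.4,0.4,0,-0.16,0,0,1],[-0.4,0.675,0.2,-0.19,0,0,1],[-0.4,0.675,0.25,-0.19,0,0,1],[-0.4,0.675,0.25,-0.19,0,0,1]]

```text
time: 20.2
position: [0.6347, -0.0521, 0.3333]
tool_rot: [1.77, 1.997, 0.622]
ft_force: [-0.5, 0.0, -0.6]
grip_width: 1.001
grip_force: 0.0
```

```bash
python3 - <<'E'
from h import *
p,R=cur();v=np.load("box1.npy");print(p,inc(p,R,[.6761,-.0491,.2772],boxR(v,RH)))
E
```

```text
[ 0.63466644 -0.05206348  0.33326763] [-0.018, 0.021, 0.697, -0.003, 0.0, 0.003]
```

Request:
play_rows:
  increments:
    - [[-0.02,0.02,0.3,-0.003,0,0.003,1],[-0.02,0.02,0.6,-0.003,0,0.003,1],[-0.02,0.02,0.7,-0.003,0,0.003,1],[-0.02,0.02,0.7,-0.003,0,0.003,1]]

```text
time: 20.6
position: [0.6765, -0.0505, 0.2775]
tool_rot: [1.775, 1.987, 0.629]
ft_force: [-0.2, 0.5, -0.1]
grip_width: 1.004
grip_force: 0.0
```

Request:
play_rows:
  increments:
    - [[0,0,0,0,0,0,-1],[0,0,0,0,0,0,-1],[0,0,0,0,0,0,-1],[0,0,0,0,0,0,-1],[0,0,0,0,0,0,-1],[0,0,0,0,0,0,-1],[0,0,0,0,0,0,-1],[0,0,0,0,0,0,-1]]
  squeeze: 25

```text
time: 21.4
position: [0.6769, -0.0522, 0.2794]
tool_rot: [1.776, 1.981, 0.632]
ft_force: [-0.1, 0.1, -0.0]
grip_width: 0.352
grip_force: 0.0
```

Request:
play_rows:
  increments:
    - [[0,0,0,0,0,0,-1],[0,0,0,0,0,0,-1],[0,0,0,0,0,0,-1],[0,0,0,0,0,0,-1],[0,0,0,0,0,0,-1],[0,0,0,0,0,0,-1]]

```text
time: 22.0
position: [0.6758, -0.0523, 0.2783]
tool_rot: [1.778, 1.984, 0.63]
ft_force: [-5.2, -0.3, 1.8]
grip_width: 0.131
grip_force: 25.0
```

Request:
play_rows:
  increments:
    - [[0,-0.1,0,0,0,0,-1],[0,-0.2,0,0,0,0,-1],[0,-0.32,0,0,0,0,-1],[0,-0.44,0,0,0,0,-1],[0,-0.56,0,0,0,0,-1],[0,-0.68,0,0,0,0,-1],[0,-0.8,0,0,0,0,-1],[0,-0.8,0,0,0,0,-1]]

```text
time: 22.8
position: [0.6113, -0.0599, 0.2328]
tool_rot: [1.776, 1.981, 0.632]
ft_force: [-2.4, -2.0, -0.1]
grip_width: 0.121
grip_force: 25.0
```

Request:
play_rows:
  increments:
    - [[0,-0.12,0,0,0,0,-1],[0,-0.24,0,0,0,0,-1],[0,-0.36,0,0,0,0,-1],[0,-0.48,0,0,0,0,-1],[0,-0.6,0,0,0,0,-1],[0,-0.72,0,0,0,0,-1],[0,-0.8,0,0,0,0,-1],[0,-0.8,0,0,0,0,-1]]

```text
time: 23.6
position: [0.5473, -0.0675, 0.1876]
tool_rot: [1.776, 1.979, 0.633]
ft_force: [-2.9, -4.1, 4.7]
grip_width: 0.126
grip_force: 25.0
```

```bash
python3 - <<'E'
from h import *
p,R=cur();v=np.load("box1.npy");print(ctrl.get_state()["ft_force"],inc(p,R,w(v,bp(.05,.148,0)),boxR(v,RH)))
E
```

```text
[-2.94215863 -4.13778569  4.6812402 ] [0.01, -0.124, 0.006, 0.005, 0.002, -0.005]
```

Request:
play_rows:
  increments:
    - [[0,-0.04,0,0,0,0,-1],[0,-0.08,0,0,0,0,-1],[0,-0.1,0,0,0,0,-1],[0,-0.1,0,0,0,0,-1]]

```text
time: 24.0
position: [0.5399, -0.0683, 0.1823]
tool_rot: [1.775, 1.978, 0.634]
ft_force: [-1.7, -3.9, 6.6]
grip_width: 0.132
grip_force: 25.0
```

Request:
play_rows:
  increments:
    - [[0,-0.015,0,0,0,0,-1],[0,-0.03,0,0,0,0,-1],[0,-0.03,0,0,0,0,-1]]

```text
time: 24.3
position: [0.5377, -0.0685, 0.1808]
tool_rot: [1.775, 1.978, 0.634]
ft_force: [-1.7, -5.5, 7.0]
grip_width: 0.126
grip_force: 25.0
```

Request:
play_rows:
  increments:
    - [[0,-0.01,0,0,0,0,-1],[0,-0.02,0,0,0,0,-1],[0,-0.02,0,0,0,0,-1]]

```text
time: 24.6
position: [0.5368, -0.0687, 0.1802]
tool_rot: [1.773, 1.977, 0.635]
ft_force: [2.5, -4.1, 6.0]
grip_width: 0.128
grip_force: 25.0
```

Request:
play_rows:
  increments:
    - [[0,-0.015,0,0,0,0,-1],[0,-0.03,0,0,0,0,-1],[0,-0.03,0,0,0,0,-1],[0,-0.03,0,0,0,0,-1]]

```text
time: 25.0
position: [0.5365, -0.0686, 0.1801]
tool_rot: [1.769, 1.973, 0.638]
ft_force: [13.9, -2.5, -0.8]
grip_width: 0.13
grip_force: 25.0
```

The guard is at its stop: force has risen with no further motion. Releasing.

Request:
play_rows:
  increments:
    - [[0,0.02,0,0,0,0,-1],[0,0.02,0,0,0,0,1],[0,0.02,0,0,0,0,1],[0,0.02,0,0,0,0,1],[0,0.02,0,0,0,0,1],[0,0.02,0,0,0,0,1],[0,0.02,0,0,0,0,1],[0,0.02,0,0,0,0,1]]

```text
time: 25.8
position: [0.534, -0.0676, 0.1774]
tool_rot: [1.776, 1.982, 0.632]
ft_force: [0.3, 0.4, 0.3]
grip_width: 0.68
grip_force: 0.0
```

Request:
play_rows:
  increments:
    - [[0,0,-0.2,0,0,0,1],[0,0,-0.5,0,0,0,1],[0,0,-0.9,0,0,0,1],[0,0,-1,0,0,0,1],[0,0,-1,0,0,0,1],[0,0,-1,0,0,0,1]]

```text
time: 26.4
position: [0.4897, -0.0785, 0.254]
tool_rot: [1.778, 1.986, 0.631]
ft_force: [1.0, 0.2, 0.3]
grip_width: 0.999
grip_force: 0.0
```

```bash
python3 - <<'E'
from h import *
p,R=cur();v=np.load("box1.npy");print(p,ctrl.get_state()["grip_width"])
im=ctrl.get_image("wrist"); im2=ctrl.get_image("top")
cv2.imwrite("pics/w6.png",np.hstack([cv2.resize(im[40:300,100:480,::-1],(480,330)),cv2.resize(im2[160:270,140:270,::-1],(320,330))]))
for q in(0,.006): print([((wproj(p,R,w(v,bp(.008+q,.062,y)))-[100,40])*[480/380,330/260]).round(1).tolist() for y in(.094,0)])
E
```

```text
[ 0.48973566 -0.07854471  0.25396836] 0.9991835599897657
[[118.2, 31.3], [126.5, 182.6]]
[[128.2, 31.2], [135.4, 182.5]]
```

View pics/w6.png

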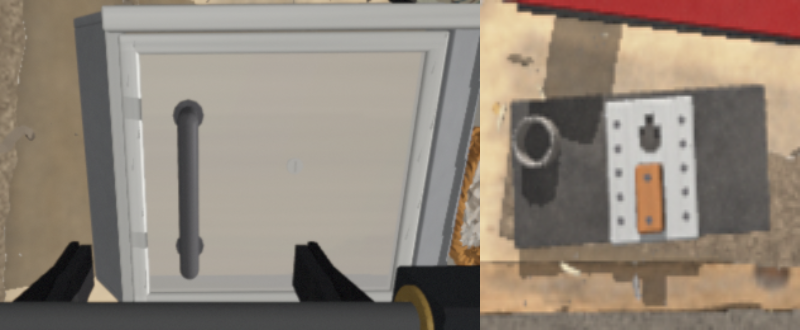

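The guard's lower edge is on the sill (x≈120, predicted 118 when shut). The plate lies near the slab's centre with the grip up, the die is untouched and the gripper is clear.

```bash
python3 -c "
from bench import ctrl
print(ctrl.close_job())"
```

```text
the job is handed in; nothing more can be done
None
```

I handed the job in at about 26.5 s of robot time: the plate lies flat, grip up, near the slab's middle, the guard is back against its shut stop, the die is where it was, and the arm is clear; no verdict came back from the judging.

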